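# Change the run-out tins for the full ones

## Task

The closed tins in the white rack tier all look alike, but one or two of them are full and the others empty, which only lifting each in turn will tell; the two tins on the steel tray beside the stove have run out. Change them over: every full tin is to stand on the steel tray, and both run-out tins go into the white tier with the other empty ones, all upright on its floor. The tins dent easily, so grip them lightly (about 15 N, never more than 30 N on a side), set them down rather than dropping them, and leave the other things on the counter where they are.

Things in the scene. Friction and masses are not known exactly. Their poses are not given: they have to be found in the camera images.
- tin_a: closed square tin, 64 x 64 mm, 84 mm high, yellow with a red lid; all tins look the same. Origin at the centre of its underside, z up, x and y square to its sides (either pair of sides can be gripped). Empty 0.09 to 0.14 kg, full 0.38 to 0.56 kg. Starts in the white tier, contents unknown; may be absent.
- tin_b: closed square tin, 64 x 64 mm, 84 mm high, yellow with a red lid; all tins look the same. Origin at the centre of its underside, z up, x and y square to its sides (either pair of sides can be gripped). Empty 0.09 to 0.14 kg, full 0.38 to 0.56 kg. Starts in the white tier, contents unknown; may be absent.
- tin_c: closed square tin, 64 x 64 mm, 84 mm high, yellow with a red lid; all tins look the same. Origin at the centre of its underside, z up, x and y square to its sides (either pair of sides can be gripped). Empty 0.09 to 0.14 kg, full 0.38 to 0.56 kg. Starts in the white tier, contents unknown; may be absent.
- tin_d: closed square tin, 64 x 64 mm, 84 mm high, yellow with a red lid; all tins look the same. Origin at the centre of its underside, z up, x and y square to its sides (either pair of sides can be gripped). Empty 0.09 to 0.14 kg, full 0.38 to 0.56 kg. Starts in the white tier, contents unknown; may be absent.
- tin_e: closed square tin, 64 x 64 mm, 84 mm high, yellow with a red lid; all tins look the same. Origin at the centre of its underside, z up, x and y square to its sides (either pair of sides can be gripped). Empty 0.09 to 0.14 kg, full 0.38 to 0.56 kg. Starts in the white tier, contents unknown; may be absent.
- tin_f: closed square tin, 64 x 64 mm, 84 mm high, yellow with a red lid; all tins look the same. Origin at the centre of its underside, z up, x and y square to its sides (either pair of sides can be gripped). Empty 0.09 to 0.14 kg, full 0.38 to 0.56 kg. Starts in the white tier, contents unknown; may be absent.
- tin_out1: closed square tin, 64 x 64 mm, 84 mm high, yellow with a red lid; all tins look the same. Origin at the centre of its underside, z up, x and y square to its sides (either pair of sides can be gripped). Empty 0.09 to 0.14 kg, full 0.38 to 0.56 kg. Starts on the steel tray near its -x end; it has run out (empty).
- tin_out2: closed square tin, 64 x 64 mm, 84 mm high, yellow with a red lid; all tins look the same. Origin at the centre of its underside, z up, x and y square to its sides (either pair of sides can be gripped). Empty 0.09 to 0.14 kg, full 0.38 to 0.56 kg. Starts on the steel tray near its +x end; it has run out (empty).
- tier: low open white plastic rack tier, fixed on the counter, 250 mm along its x, 360 mm along its y. Origin under its centre, on the counter, z up. Flat floor 12 mm up; walls 5 mm thick, 32 mm high; corner posts 20 mm thick, 50 mm high. At the start the tins stand in it roughly at x = -52 or 52, y = -105, 0 or 105 mm; some of these six places may be empty.
- tray: stainless steel tray, fixed on the counter, 250 mm along its x, 135 mm along its y. Origin at the centre of its underside on the counter, z up. Flat floor 4 mm above the origin, rim 4 mm thick up to 12 mm above the origin. Room for two tins, one towards each end (about x = -56 and +56 mm).
- bottle: empty green glass bottle, 74 mm diameter, 235 mm high, standing behind the tier and tray; origin under its centre. Leave alone.
- bowl: small wooden bowl, 100 mm across, 45 mm high, standing at the back; origin under its centre. Leave alone.
- tumbler: steel tumbler, 72 mm across, 95 mm high, standing at the back; origin under its centre. Leave alone.
- lighter: black push-button spark lighter lying between the tier and the tray, 190 mm long along its x, 26 mm wide, 22 mm high; origin under its middle. Leave alone.
- turner: steel flat turner with black handle lying on the far side of the tray from the tier, about 290 mm along its x, 75 mm wide blade at +x, under 20 mm high; origin under its middle. Leave alone.
Things that resemble listed ones, but are neither listed nor needed, are in the scene too. Leave any pink look-alike of the tin_c alone. What is shaped like the tin_b but green is not meant.

How it is judged:
By the outcome, as a careful person would: the job done as asked, in the order asked, and still so for the second after the job is handed in, with the robot touching nothing.
Of tin_a, tin_b, tin_d, tin_f only 2 to 3 are there at a start; the rules pass over those that are not, and their reading is None.
At some moment in a run one of tin_a, tin_b, tin_c, tin_d, tin_e, tin_f, tin_out1, tin_out2 may be knocked a few centimetres aside while the robot is not near it.
It also fails if it takes over 208 s, if anything falls off the work surface, if the arm or the gripper's body presses on something with over 40 N, if the wrist force passes 120 N, or if a joint passes its speed limit or range.

## Robot

A 6-joint arm with a two-finger parallel gripper is mounted at the origin on the work surface. World frame = base frame: x ahead of the robot, y to its left, z up, the work surface at z = 0. Lengths are in m, angles in rad, forces in N, time in s.
With the tool pointing down it reaches from about 0.325 to 0.925 m from the base axis. Payload 3.1 kg.
Tool frame: the origin (TCP) lies midway between the tips of the shut fingers; the grasp point (between the pads) lies 19 mm behind it; z points along the fingers, y is the direction in which the jaws open and shut (so a half turn about z gives the same grasp; the last joint's range is limited). The gripper opens to 85 mm and grips with 20 to 120 N. Pads are 22 mm wide; open, the fingers measure 114 mm over their backs; the gripper's body (76 mm by 85 mm) begins 54 mm behind the grasp point. The pads swing forward as they close: fully open they stand 13 mm farther back than shut.
Start: joints at [1.097, 0.217, 1.613, -0, 1.311, -0.112], TCP at [0.221, 0.585, 0.231] pointing down, gripper open.
Joint ranges: [-2.75, 2.75], [-0.78, 2.1], [0.31, 2.55], [-1.13, 4.27], [0.13, 2.63], [-2.58, 2.58]. Speed limits (rad/s): [2.79, 2.79, 3.14, 3.14, 3.14, 3.14].

## Interface

Orientations are given as a unit quaternion [w, x, y, z].
In Python, from station import ctrl, optics, workorder gives the robot as it stands.
- The arm moves only by the shell command python3 -m pendant 'ROWS' [FORCE]. ROWS is JSON, one flat list of numbers, 5 for each row, row after row: the shift along the tool's x, y, z in mm, then the turn about the tool's z in rad, then the opening, from 0 (shut) to 1 (fully open). In form: [dx, dy, dz, turn, fingers, dx, dy, dz, turn, fingers, ...]. A call has 1 to 12 rows; each row shifts and turns the commanded pose from where the row before left it, along the tool's axes as they then stand; what a row does not reach is not made up. A row lasts 1/12 s, in which the tool goes at most 41.7 mm and 7.16 degrees, less where a joint would pass 70% of its speed; a pose out of reach is approached as far as the arm can. A call is refused whole if a number of a shift passes 41.7 or a number of a turn 0.125, either way. A call with a gripper value outside its range is refused whole. The fingers move at their own pace and stop on an object; FORCE is the grip in N (left out, the last holds). Time passes only in rows, so rows that do not move let the fingers close. It gives the time, the measured TCP pose, the force and the opening at its end, in the units of the state.
- ctrl.get_state(): the state, without advancing time (a new reading comes with each control period).
- optics.grab_frame(name): name is "scene" or "top"; returns the picture (420x560x3 uint8, blue, green, red); there is no depth.
- optics.camera_model(name): a dict with "K" (3x3 intrinsics, pixels), "k1" (the pictures are not rectified: a ray, as slopes to the right and down, at radius r is drawn at 1 + k1 r^2 times it, then the intrinsics apply), "R" (3x3) and "t" (3): a world point X has camera coordinates R X + t. Camera axes: x right, y down, z forward; pixel columns grow to the right and rows downward; lengths in m; the calibration is good to about 2 mm. A picture is of the moment at which its call begins. camera_model takes no time and is no camera call.
- workorder.job_done(): hands the job in, once; it reports no verdict.
The state is a dict: "clock": time; "joints": joint angles; "qvel": joint speeds; "joint_efforts": joint torques, N m; "tcp_pos": TCP position; "tcp_rot": TCP orientation; "ft_force": force on the tool from outside, world axes, zero at the start; "wrist_torque": the same for the moment, N m; "gripper_width": finger opening in m.
Only numpy, scipy, OpenCV 4.12 (cv2) and the standard library are available. Lean on these libraries where they do the work, as an engineer would, in place of code of your own. Each camera call takes 0.05 s, during which the arm holds its last target. There are 200 camera calls.

## Working session

There is one attempt and no reset: what is moved stays moved. The work goes in short steps, Python scripts to look and compute and a shell command to move; the robot and the scene stay as the last step left them, time stands still between calls to the robot, and variables do not carry over. Pictures are saved under pics/ and viewed, about 12 in all and at most 16, crops included, and the job is handed in when it is done.

```bash
ls; mkdir -p pics; python3 - <<'E'
from station import ctrl, optics
import cv2
print(ctrl.get_state())
for n in ("scene","top"):
    cv2.imwrite(f"pics/{n}0.png",optics.grab_frame(n)); print(n,optics.camera_model(n))
E
```

```text
pics
{'clock': 0.0, 'joints': array([ 1.09679461e+00,  2.17775394e-01,  1.61492132e+00, -1.50388333e-05,
        1.31129452e+00, -1.12192160e-01]), 'qvel': array([ 0.00123376,  0.00090157, -0.00070488,  0.00210283,  0.00025685,
        0.0004924 ]), 'joint_efforts': array([-7.63228709e-04, -3.96843803e+01, -3.03855729e+01, -2.44750017e-04,
        9.57367796e-03, -5.60529287e-06]), 'tcp_pos': array([0.2208362 , 0.58381872, 0.22996179]), 'tcp_rot': array([-3.39542478e-04,  1.79917625e-01,  9.83680949e-01, -1.15024692e-03]), 'ft_force': array([-0.25469319, -0.09425969,  0.29150827]), 'wrist_torque': array([-0.04780087,  0.01325021, -0.03079891]), 'gripper_width': 0.08519576964792608}
scene {'K': array([[402.21030455,   0.        , 282.14470161],
       [  0.        , 402.21030455, 208.67139874],
       [  0.        ,   0.        ,   1.        ]]), 'k1': -0.0603569137024577, 'R': array([[-0.72039829,  0.69344525, -0.0126488 ],
       [ 0.38737441,  0.38716945, -0.83668446],
       [-0.57529763, -0.60764587, -0.54753916]]), 't': array([ 0.40974643, -0.18288535,  1.35613347])}
top {'K': array([[400.50485105,   0.        , 282.67091937],
       [  0.        , 400.50485105, 203.9969334 ],
       [  0.        ,   0.        ,   1.        ]]), 'k1': -0.11143838344232994, 'R': array([[-7.73944423e-03, -9.99969405e-01, -1.13607220e-03],
       [-9.84572237e-01,  7.81887090e-03, -1.74803820e-01],
       [ 1.74807355e-01, -2.34339271e-04, -9.84602627e-01]]), 't': array([0.00441213, 0.57393088, 1.02487222])}
```

View pics/top0.png

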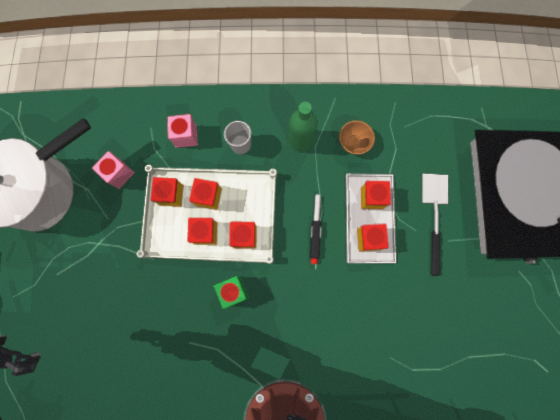

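View pics/scene0.png

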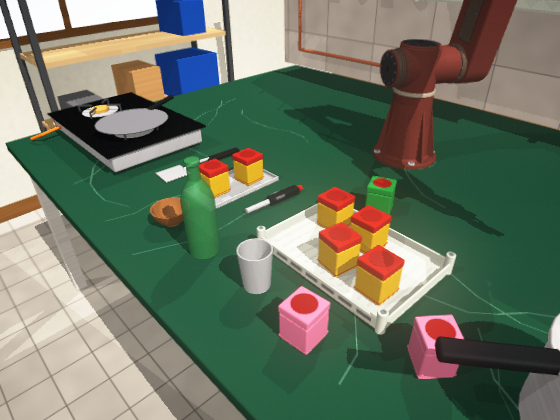

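The top view shows four yellow/red tins in the tier at about (164,190), (204,193), (201,231) and (243,235). Two more stand on the tray at (377,193) and (374,237). The pink ones at (180,128) and (112,170) and the green one at (230,292) are look-alikes. Next I measure.

```bash
cat > h.py <<'E'
import numpy as np, cv2
from station import ctrl, optics
def cam(n):
    m=optics.camera_model(n); return m["K"],np.array([m["k1"],0,0,0,0.]),m["R"],m["t"]
def ray(n,uv,z):
    K,d,R,t=cam(n); uv=np.asarray(uv,float).reshape(-1,1,2)
    # "drawn at (1+k1 r^2)" = OpenCV radial model
    p=cv2.undistortPoints(uv,K,d)[:,0]; D=np.c_[p,np.ones(len(p))]@R; C=-R.T@t
    return (C+D*((z-C[2])/D[:,2])[:,None])[:,:2]
def proj(n,X):
    K,d,R,t=cam(n); return cv2.projectPoints(np.asarray(X,float).reshape(-1,3),cv2.Rodrigues(R)[0],t,K,d)[0][:,0]
def quad(cnt):
    """rect-ify plane points (m): centre, size, yaw in deg (-45..45)"""
    (cx,cy),(w,h),a=cv2.minAreaRect((cnt*1000).astype(np.float32)); a=(a+45)%90-45
    return cx,cy,w,h,a
def tins(img):
    hsv=cv2.cvtColor(img,cv2.COLOR_BGR2HSV); H,S,V=cv2.split(hsv)
    m=(((H<7)|(H>174))&(S>180)&(V>110)).astype(np.uint8)*255
    m=cv2.morphologyEx(m,cv2.MORPH_CLOSE,np.ones((3,3)))
    out=[]
    for c in cv2.findContours(m,cv2.RETR_EXTERNAL,cv2.CHAIN_APPROX_NONE)[0]:
        if cv2.contourArea(c)<300: continue
        u=c[:,0].astype(float); z=.088 if u[:,0].mean()>310 else .096
        out.append((u.mean(0).round(),*quad(ray("top",u,z))))
    return out
def pose():
    s=ctrl.get_state(); w,x,y,z=s["tcp_rot"]
    a=np.degrees(np.arctan2(2*(x*y+w*z),1-2*(y*y+z*z)))   # tool x yaw
    return s,s["tcp_pos"]*1000,a
def go(x,y,yaw):
    """tool turn to bring a jaw axis to world yaw (mod 90 chosen via yaw of tool y), then shift after it"""
    s,p,a=pose(); ty=a-90                       # tool z down: y = x rotated -90
    d=(yaw-ty+90)%180-90                        # world turn, half-turn symmetric
    ax=np.radians(a+d); X=np.array([np.cos(ax),np.sin(ax)]); Y=np.array([X[1],-X[0]])
    v=np.array([x,y])-p[:2]
    print(f"TCP {p.round(1)} tooly {ty%180:.1f}; tool turn {-np.radians(d):.3f} rad, then dx {v@X:.1f} dy {v@Y:.1f}; q6 {s['joints'][5]:.2f}->{s['joints'][5]-np.radians(d):.2f}")
E
python3 - <<'E'
from h import *
img=cv2.imread("pics/top0.png")
for t in tins(img): print(t[0],np.round(t[1:],1))
# tier posts and tray corners
print("posts",ray("top",[[148,168],[272,173],[270,260],[141,253]],.05).round(3).tolist())
print("tray",ray("top",[[346,175],[394,175],[396,262],[348,262]],.012).round(3).tolist())
c=img[150:275,125:410]; cv2.imwrite("pics/crop0.png",cv2.resize(c,None,fx=2.8,fy=2.8,interpolation=cv2.INTER_CUBIC))
E
```

```text
[374. 237.] [ 480.2 -234.9   61.9   63.1    3. ]
[242. 234.] [ 4.894e+02  1.040e+02  6.180e+01  6.120e+01 -3.000e-01]
[200. 230.] [ 5.003e+02  2.112e+02  6.230e+01  6.170e+01 -2.000e-01]
[377. 193.] [ 595.  -248.8   61.1   61.6   -2.6]
[203. 192.] [599.4 205.7  63.1  62.  -11.1]
[164. 190.] [606.7 310.6  64.4  61.9  -2.2]
posts [[0.678, 0.372], [0.66, 0.028], [0.425, 0.034], [0.444, 0.38]]
tray [[0.663, -0.18], [0.662, -0.317], [0.417, -0.31], [0.419, -0.177]]
```

View pics/crop0.png

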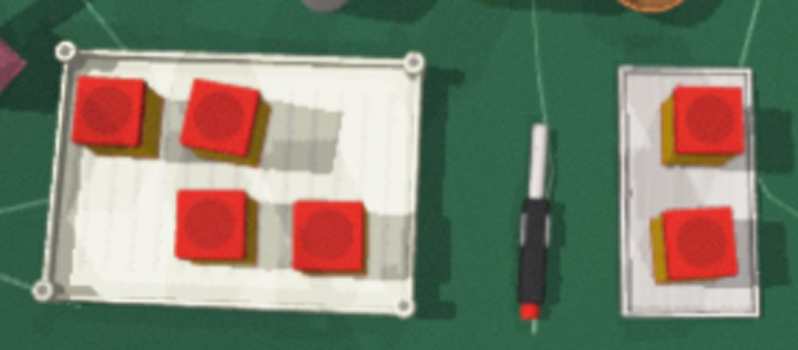

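Crop confirmed: the six meant tins are yellow with red lids, four in the tier and two on the tray. The pink and green look-alikes stand outside both.

I'll weigh tin T1 (607,311) first, then T2, T3 and T4.

```bash
python3 -c "
from h import *
go(606.7,310.6,88)"
```

```text
TCP [220.9 583.9 230.1] tooly 69.3; tool turn -0.327 rad, then dx -395.1 dy -259.6; q6 -0.11->-0.44
```

```bash
python3 -m pendant '[0,0,0,-0.109,1,0,0,0,-0.109,1,0,0,0,-0.109,1,-30,-20,0,0,1,-30,-20,0,0,1,-30,-20,0,0,1,-30,-20,0,0,1,-30,-20,0,0,1,-30,-20,0,0,1,-30,-20,0,0,1,-30,-20,0,0,1,-30,-20,0,0,1]' 20
python3 -c "
from h import *
go(606.7,310.6,88)"
```

```text
clock: 1.1
tcp_pos: [0.4857, 0.3938, 0.2307]
tcp_rot: [-0.0, 0.017, 1.0, -0.0]
ft_force: [-0.3, 0.1, -0.0]
gripper_width: 0.0854
TCP [485.7 393.8 230.7] tooly 88.0; tool turn 0.000 rad, then dx -123.9 dy -78.9; q6 -0.97->-0.97
```

```bash
python3 -m pendant '[-31,-20,0,0,1,-31,-20,0,0,1,-31,-20,10,0,1,-31,-19,30,0,1,0,0,35,0,1,0,0,35,0,1,0,0,20,0,1,0,0,0,0,1]' 20
python3 -c "
from h import *
go(606.7,310.6,88)"
```

```text
clock: 1.77
tcp_pos: [0.5973, 0.3117, 0.0965]
tcp_rot: [-0.007, 0.018, 1.0, -0.003]
ft_force: [-0.8, -0.8, -0.3]
gripper_width: 0.0855
TCP [597.3 311.7  96.5] tooly 88.0; tool turn -0.001 rad, then dx -9.5 dy -0.8; q6 -1.16->-1.16
```

```bash
python3 -m pendant '[-4,0,0,0,1,-4,0,0,0,1,0,0,0,0,1,0,0,0,0,1]' 20
python3 -c "
from h import *
go(606.7,310.6,88)
img=optics.grab_frame('top');cv2.imwrite('pics/t1.png',img[100:300,100:400])"
```

```text
clock: 2.1
tcp_pos: [0.6127, 0.315, 0.108]
tcp_rot: [0.003, 0.017, 1.0, 0.001]
ft_force: [-0.5, 0.0, 0.3]
gripper_width: 0.0856
TCP [612.7 315.  108. ] tooly 88.0; tool turn 0.000 rad, then dx 5.8 dy -4.6; q6 -1.16->-1.16
```

View pics/t1.png

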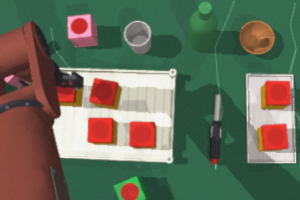

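The arm covers T1 and the gripper is over it; the other tins stand as before.

```bash
python3 -m pendant '[6,-4,0,0,1,0,0,20,0,1,0,0,20,0,1,0,0,10,0,1,0,0,0,0,1,0,0,0,0,1,0,0,0,0,1]' 20
python3 -c "
from h import *
go(606.7,310.6,88)"
```

```text
clock: 2.73
tcp_pos: [0.605, 0.3106, 0.056]
tcp_rot: [0.001, 0.017, 1.0, 0.0]
ft_force: [0.7, -0.9, -0.0]
gripper_width: 0.0855
TCP [605.  310.6  56. ] tooly 88.0; tool turn 0.000 rad, then dx -1.7 dy 0.1; q6 -1.16->-1.16
```

```bash
python3 -m pendant '[-1.5,0,8,0,1,0,0,0,0,1,0,0,0,0,0.85,0,0,0,0,0.78,0,0,0,0,0.74,0,0,0,0,0.7,0,0,0,0,0.65,0,0,0,0,0.65,0,0,0,0,0.65]' 20
```

```text
clock: 3.48
tcp_pos: [0.6062, 0.3104, 0.0472]
tcp_rot: [0.0, 0.017, 1.0, 0.0]
ft_force: [0.9, 0.1, 2.1]
gripper_width: 0.0639
```

```bash
python3 -m pendant '[0,0,-8,0,0.6,0,0,-15,0,0.6,0,0,-15,0,0.6,0,0,0,0,0.6,0,0,0,0,0.6,0,0,0,0,0.6,0,0,0,0,0.6]' 20; python3 -c "
from h import *
print(ctrl.get_state()['wrist_torque'],ctrl.get_state()['joint_efforts'])"
```

```text
clock: 4.07
tcp_pos: [0.6052, 0.31, 0.0842]
tcp_rot: [-0.001, 0.017, 1.0, -0.0]
ft_force: [0.1, -0.1, -1.6]
gripper_width: 0.0637
[-0.03934678 -0.03940878 -0.01856824] [-1.01085333e-02 -4.83326805e+01 -2.81937933e+01 -2.05868841e-03
 -2.62010191e-02  1.01782084e-05]
```

```bash
for i in 1 2 3; do python3 -m pendant '[0,0,0,0,0.6]' 20|grep ft_; done
python3 -m pendant '[0,0,15,0,0.6,0,0,14,0,0.6,0,0,5,0,0.6,0,0,3,0,0.6,0,0,0,0,0.6,0,0,0,0,0.6]' 20
```

```text
ft_force: [-0.6, 0.1, -0.9]
ft_force: [0.0, -0.6, -1.1]
ft_force: [0.0, -0.4, -0.3]
clock: 4.82
tcp_pos: [0.6046, 0.3096, 0.0469]
tcp_rot: [-0.002, 0.017, 1.0, -0.001]
ft_force: [-2.0, -0.5, 2.6]
gripper_width: 0.0638
```

T1 weighs about 0.8 N, so it is empty. I release it and go to T2.

```bash
python3 -m pendant '[0,0,0,0,0.8,0,0,0,0,1,0,0,0,0,1,0,0,-25,0,1,0,0,-35,0.08,1,0,0,-25,0.08,1,0,0,0,0,1,0,0,0,0,1]' 20
python3 -c "
from h import *
go(599.4,205.7,78.9)"
```

```text
clock: 5.48
tcp_pos: [0.6079, 0.3111, 0.1358]
tcp_rot: [0.003, 0.097, 0.995, 0.001]
ft_force: [-0.6, 0.8, -0.3]
gripper_width: 0.0853
TCP [607.9 311.1 135.8] tooly 78.9; tool turn -0.001 rad, then dx -11.9 dy -105.0; q6 -1.01->-1.01
```

```bash
python3 -m pendant '[-3,-30,0,0,1,-3,-35,0,0,1,-3,-25,0,0,1,-3,-15,0,0,1,0,0,0,0,1,0,0,12,0,1,0,0,15,0,1,0,0,0,0,1]' 20
python3 -c "
from h import *
go(599.4,205.7,78.9)"
```

```text
clock: 6.15
tcp_pos: [0.5945, 0.2055, 0.1013]
tcp_rot: [-0.003, 0.097, 0.995, -0.001]
ft_force: [0.5, -1.1, -1.0]
gripper_width: 0.0853
TCP [594.5 205.5 101.3] tooly 78.9; tool turn -0.000 rad, then dx -4.8 dy 1.2; q6 -1.16->-1.16
```

```bash
python3 -m pendant '[-1,1,18,0,1,0,0,20,0,1,0,0,11,0,1,0,0,5,0,1,0,0,0,0,1,0,0,0,0,0.85,0,0,0,0,0.78,0,0,0,0,0.74,0,0,0,0,0.7,0,0,0,0,0.65,0,0,0,0,0.65,0,0,0,0,0.65]' 20
```

```text
clock: 7.15
tcp_pos: [0.5999, 0.2066, 0.0536]
tcp_rot: [0.002, 0.097, 0.995, 0.001]
ft_force: [0.9, 4.2, 5.1]
gripper_width: 0.0638
```

```bash
python3 -m pendant '[0,0,-8,0,0.6,0,0,-15,0,0.6,0,0,-15,0,0.6,0,0,0,0,0.6,0,0,0,0,0.6,0,0,0,0,0.6,0,0,0,0,0.6]' 20; for i in 1 2 3; do python3 -m pendant '[0,0,0,0,0.6]' 20|grep ft_; done
```

```text
clock: 7.73
tcp_pos: [0.5967, 0.2049, 0.0877]
tcp_rot: [-0.002, 0.097, 0.995, -0.001]
ft_force: [-0.6, -0.1, -4.0]
gripper_width: 0.0637
ft_force: [0.3, -0.2, -4.2]
ft_force: [0.5, 0.9, -3.8]
ft_force: [-0.3, 0.0, -3.7]
```

T2 is full (about 3.9 N). I set it back for now and weigh T3.

```bash
python3 -m pendant '[0,0,15,0,0.6,0,0,13,0,0.6,0,0,4,0,0.6,0,0,3,0,0.6,0,0,0,0,0.6,0,0,0,0,0.6]' 20
python3 -m pendant '[0,0,0,0,0.8,0,0,0,0,1,0,0,0,0,1,0,0,-25,0,1,0,0,-35,-0.095,1,0,0,-25,-0.095,1,0,0,0,0,1,0,0,0,0,1]' 20
python3 -c "
from h import *
go(500.3,211.2,89.8)"
```

```text
clock: 8.48
tcp_pos: [0.5987, 0.2058, 0.0548]
tcp_rot: [0.0, 0.097, 0.995, 0.0]
ft_force: [-0.4, 0.1, -4.2]
gripper_width: 0.0642
clock: 9.15
tcp_pos: [0.601, 0.2062, 0.1436]
tcp_rot: [0.004, 0.003, 1.0, 0.001]
ft_force: [0.8, 0.3, 0.1]
gripper_width: 0.0853
TCP [601.  206.2 143.6] tooly 89.7; tool turn -0.002 rad, then dx 100.8 dy 4.6; q6 -1.35->-1.35
```

```bash
python3 -m pendant '[30,2,0,0,1,35,2,0,0,1,25,0,0,0,1,11,0,0,0,1,0,0,10,0,1,0,0,15,0,1,0,0,10,0,1,0,0,0,0,1,0,0,0,0,1]' 20
python3 -c "
from h import *
go(500.3,211.2,89.8)"
```

```text
clock: 9.9
tcp_pos: [0.4973, 0.2098, 0.1033]
tcp_rot: [-0.001, 0.003, 1.0, -0.0]
ft_force: [1.0, -0.2, -0.0]
gripper_width: 0.0852
TCP [497.3 209.8 103.3] tooly 89.7; tool turn -0.002 rad, then dx -3.0 dy 1.5; q6 -1.30->-1.30
```

```bash
python3 -m pendant '[-2,1,18,0,1,0,0,20,0,1,0,0,11,0,1,0,0,5,0,1,0,0,0,0,1,0,0,0,0,0.85,0,0,0,0,0.78,0,0,0,0,0.74,0,0,0,0,0.7,0,0,0,0,0.65,0,0,0,0,0.65,0,0,0,0,0.65]' 20
```

```text
clock: 10.9
tcp_pos: [0.5007, 0.2115, 0.0521]
tcp_rot: [0.001, 0.002, 1.0, 0.0]
ft_force: [-0.4, -0.3, 7.0]
gripper_width: 0.0639
```

```bash
python3 -m pendant '[0,0,-8,0,0.6,0,0,-15,0,0.6,0,0,-15,0,0.6,0,0,0,0,0.6,0,0,0,0,0.6,0,0,0,0,0.6,0,0,0,0,0.6]' 20; for i in 1 2 3; do python3 -m pendant '[0,0,0,0,0.6]' 20|grep -E 'ft_|pos'; done
```

```text
clock: 11.48
tcp_pos: [0.4982, 0.2108, 0.0874]
tcp_rot: [-0.001, 0.002, 1.0, -0.0]
ft_force: [0.2, 0.1, -0.8]
gripper_width: 0.0635
tcp_pos: [0.4983, 0.2108, 0.0875]
ft_force: [-0.3, 0.7, -2.2]
tcp_pos: [0.4987, 0.2109, 0.0878]
ft_force: [0.0, 0.2, -1.4]
tcp_pos: [0.499, 0.211, 0.0881]
ft_force: [0.5, 0.1, -0.6]
```

T3 is empty (about 1.25 N). T4 is next.

```bash
python3 -m pendant '[0,0,15,0,0.6,0,0,13,0,0.6,0,0,4,0,0.6,0,0,3,0,0.6,0,0,2,0,0.6,0,0,0,0,0.6,0,0,0,0,0.6]' 20
python3 -m pendant '[0,0,0,0,0.8,0,0,0,0,1,0,0,0,0,1,0,0,-25,0,1,0,0,-35,0,1,0,0,-25,0,1,0,0,0,0,1,0,0,0,0,1]' 20
python3 -c "
from h import *
go(489.4,104,89.8)"
```

```text
clock: 12.32
tcp_pos: [0.5002, 0.2114, 0.0525]
tcp_rot: [0.001, 0.002, 1.0, 0.0]
ft_force: [-0.1, -0.3, -1.2]
gripper_width: 0.0637
clock: 12.98
tcp_pos: [0.5014, 0.2117, 0.1394]
tcp_rot: [0.003, 0.002, 1.0, 0.001]
ft_force: [-0.7, 0.0, -0.2]
gripper_width: 0.085
TCP [501.4 211.7 139.4] tooly 89.7; tool turn -0.001 rad, then dx 11.7 dy -107.7; q6 -1.30->-1.30
```

```bash
python3 -m pendant '[4,-32,0,0,1,4,-35,0,0,1,2,-25,0,0,1,1,-15,0,0,1,0,0,10,0,1,0,0,15,0,1,0,0,10,0,1,0,0,0,0,1,0,0,0,0,1]' 20
python3 -c "
from h import *
go(489.4,104,89.8)"
```

```text
clock: 13.73
tcp_pos: [0.4863, 0.1047, 0.0999]
tcp_rot: [-0.002, 0.002, 1.0, -0.0]
ft_force: [-0.2, -0.3, -0.6]
gripper_width: 0.085
TCP [486.3 104.7  99.9] tooly 89.8; tool turn -0.001 rad, then dx -3.1 dy -0.7; q6 -1.50->-1.50
```

```bash
python3 -m pendant '[-2,0,15,0,1,0,0,20,0,1,0,0,11,0,1,0,0,5,0,1,0,0,0,0,1,0,0,0,0,0.85,0,0,0,0,0.78,0,0,0,0,0.74,0,0,0,0,0.7,0,0,0,0,0.65,0,0,0,0,0.65,0,0,0,0,0.65]' 20
```

```text
clock: 14.73
tcp_pos: [0.4911, 0.1047, 0.052]
tcp_rot: [0.001, 0.003, 1.0, 0.0]
ft_force: [0.1, 2.7, 5.5]
gripper_width: 0.0638
```

```bash
python3 -m pendant '[0,0,-8,0,0.6,0,0,-15,0,0.6,0,0,-15,0,0.6,0,0,0,0,0.6,0,0,0,0,0.6,0,0,0,0,0.6,0,0,0,0,0.6]' 20; for i in 1 2 3; do python3 -m pendant '[0,0,0,0,0.6]' 20|grep -E 'ft_|pos'; done
```

```text
clock: 15.32
tcp_pos: [0.4883, 0.1039, 0.0871]
tcp_rot: [-0.002, 0.002, 1.0, -0.0]
ft_force: [-0.5, 1.6, -5.8]
gripper_width: 0.0637
tcp_pos: [0.4886, 0.104, 0.0873]
ft_force: [-0.8, 1.1, -4.8]
tcp_pos: [0.4891, 0.1041, 0.0877]
ft_force: [-0.5, 0.3, -5.6]
tcp_pos: [0.4894, 0.1041, 0.0881]
ft_force: [0.2, -0.3, -4.4]
```

T4 is full (about 5.2 N), so T2 and T4 are full and T1 and T3 are empty. I set T4 back and go to the tray for out1 at (480,-235).

```bash
python3 -m pendant '[0,0,15,0,0.6,0,0,13,0,0.6,0,0,4,0,0.6,0,0,3,0,0.6,0,0,2,0,0.6,0,0,0,0,0.6,0,0,0,0,0.6]' 20
python3 -m pendant '[0,0,0,0,0.8,0,0,0,0,1,0,0,0,0,1,0,0,-30,0,1,0,0,-38,0,1,0,0,-38,-0.028,1,0,0,-10,-0.028,1,0,0,0,0,1,0,0,0,0,1]' 20
python3 -c "
from h import *
img=optics.grab_frame('top');cv2.imwrite('pics/t2.png',img)
for t in tins(img): print(t[0],np.round(t[1:],1))
go(480.2,-234.9,93)"
```

```text
clock: 16.15
tcp_pos: [0.4909, 0.1043, 0.0525]
tcp_rot: [0.001, 0.002, 1.0, 0.0]
ft_force: [0.3, 0.2, -4.2]
gripper_width: 0.0638
clock: 16.9
tcp_pos: [0.4908, 0.1042, 0.169]
tcp_rot: [0.002, -0.025, 1.0, 0.0]
ft_force: [0.1, 0.1, -0.6]
gripper_width: 0.0855
[209. 244.] [465.4 185.6  65.1  44.9  -3.3]
[374. 237.] [ 480.5 -234.6   61.2   62.8    3. ]
[377. 193.] [ 5.948e+02 -2.486e+02  6.280e+01  5.890e+01 -5.000e-01]
[165. 190.] [605.6 306.8  63.7  61.3  -3.4]
TCP [489.4 104.1 167.2] tooly 92.9; tool turn -0.002 rad, then dx 26.9 dy -338.1; q6 -1.55->-1.55
```

```bash
python3 -m pendant '[1,-15,0,0,1,3,-32,0,0,1,3,-38,0,0,1,3,-38,0,0,1,3,-38,0,0,1,3,-38,0,0,1,3,-38,0,0,1,3,-38,0,0,1,3,-32,0,0,1,2,-20,0,0,1,0,-11,0,0,1,0,0,0,0,1]' 20
python3 -m pendant '[0,0,0,0,1,0,0,0,0,1]' 20
python3 -c "
from h import *
img=optics.grab_frame('top');cv2.imwrite('pics/t3.png',img)
for t in tins(img): print(t[0],np.round(t[1:],1))
go(480.2,-234.9,93)"
```

```text
clock: 17.95
tcp_pos: [0.4791, -0.236, 0.1656]
tcp_rot: [-0.001, -0.024, 1.0, 0.001]
ft_force: [-0.8, 1.1, 0.2]
gripper_width: 0.0854
clock: 18.12
tcp_pos: [0.4797, -0.233, 0.1666]
tcp_rot: [-0.001, -0.026, 1.0, 0.001]
ft_force: [-0.0, 0.4, -0.3]
gripper_width: 0.0854
[211. 241.] [ 4.733e+02  1.832e+02  6.210e+01  5.860e+01 -2.000e-01]
[242. 234.] [4.892e+02 1.027e+02 6.130e+01 5.880e+01 2.000e-01]
[377. 193.] [ 5.948e+02 -2.486e+02  6.280e+01  5.890e+01 -5.000e-01]
[204. 193.] [598.  203.   62.9  61.6 -11.1]
[165. 190.] [605.7 307.   63.8  61.3  -3.6]
TCP [ 480.  -233.   166.9] tooly 93.0; tool turn 0.000 rad, then dx -0.1 dy -1.9; q6 -2.21->-2.21
```

View pics/t3.png

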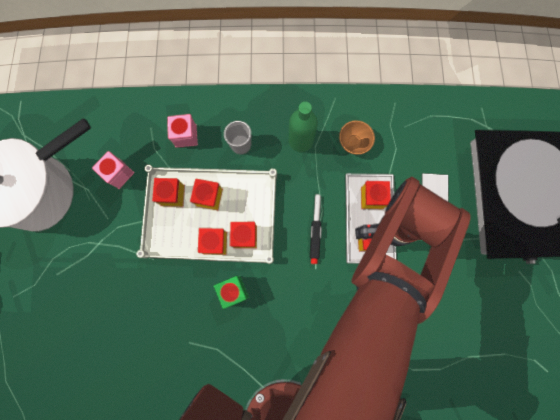

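The picture shows the knock has happened: T3 (empty) now sits at pixel (211,241), i.e. (473,183) mm, still upright in the tier. Everything else is in place. I grip out1.

```bash
python3 -m pendant '[0,-1.5,25,0,1,0,0,35,0,1,0,0,30,0,1,0,0,20,0,1,0,0,10,0,1,0,0,0,0,1,0,0,0,0,1]' 20
python3 -c "
from h import *
go(480.2,-234.9,93)"
```

```text
clock: 18.75
tcp_pos: [0.4807, -0.2355, 0.0481]
tcp_rot: [-0.0, -0.026, 1.0, 0.0]
ft_force: [0.5, 0.9, 0.2]
gripper_width: 0.0854
TCP [ 480.7 -235.5   48.1] tooly 93.0; tool turn 0.000 rad, then dx 0.5 dy 0.7; q6 -2.21->-2.21
```

```bash
python3 -m pendant '[0,0,3,0,1,0,0,0,0,0.85,0,0,0,0,0.78,0,0,0,0,0.74,0,0,0,0,0.7,0,0,0,0,0.65,0,0,0,0,0.65,0,0,0,0,0.6,0,0,-8,0,0.6,0,0,-20,0,0.6,0,0,-30,0,0.6,0,0,-30,0,0.6]' 20
python3 -m pendant '[0,0,-25,0.05,0.6,0,0,-10,0.055,0.6,0,0,0,0,0.6,0,0,0,0,0.6]' 20
python3 -c "
from h import *
go(598,96,87)"
```

```text
clock: 19.75
tcp_pos: [0.4785, -0.2352, 0.1321]
tcp_rot: [-0.002, -0.026, 1.0, 0.001]
ft_force: [1.5, -0.2, -0.7]
gripper_width: 0.0638
clock: 20.08
tcp_pos: [0.4802, -0.2362, 0.168]
tcp_rot: [0.0, 0.026, 1.0, -0.0]
ft_force: [-0.6, 0.6, -1.2]
gripper_width: 0.0635
TCP [ 480.2 -236.2  168. ] tooly 87.0; tool turn -0.000 rad, then dx -100.2 dy 337.9; q6 -2.11->-2.11
```

```bash
python3 -m pendant '[-5,15,0,0,0.6,-10,28,0,0,0.6,-10,36,0,0,0.6,-11,37,0,0,0.6,-11,37,0,0,0.6,-11,37,0,0,0.6,-11,37,0,0,0.6,-11,36,0,0,0.6,-10,32,0,0,0.6,-7,23,0,0,0.6,-3,13,0,0,0.6,0,7,0,0,0.6]' 20
python3 -m pendant '[0,0,0,0,0.6,0,0,0,0,0.6]' 20
python3 -c "
from h import *
go(598,96,87)"
```

```text
clock: 21.08
tcp_pos: [0.5973, 0.0974, 0.1654]
tcp_rot: [-0.002, 0.025, 1.0, -0.0]
ft_force: [0.4, -0.8, -1.7]
gripper_width: 0.0641
clock: 21.25
tcp_pos: [0.5973, 0.095, 0.1666]
tcp_rot: [-0.001, 0.027, 1.0, -0.001]
ft_force: [0.1, -0.3, -2.0]
gripper_width: 0.0638
TCP [597.3  95.  166.6] tooly 86.9; tool turn -0.001 rad, then dx -0.6 dy 1.1; q6 -1.47->-1.48
```

```bash
python3 -m pendant '[0,1,20,0,0.6,0,0,30,0,0.6,0,0,28,0,0.6,0,0,18,0,0.6,0,0,9,0,0.6,0,0,3,0,0.6,0,0,0,0,0.6,0,0,0,0,0.6]' 20
python3 -m pendant '[0,0,2,0,0.6,0,0,1,0,0.6,0,0,1,0,0.6,0,0,0,0,0.6,0,0,0,0,0.6]' 20
```

```text
clock: 21.92
tcp_pos: [0.5996, 0.0962, 0.0612]
tcp_rot: [0.001, 0.027, 1.0, 0.0]
ft_force: [0.7, -0.0, -0.1]
gripper_width: 0.0639
clock: 22.33
tcp_pos: [0.5985, 0.097, 0.0561]
tcp_rot: [0.0, 0.027, 1.0, -0.0]
ft_force: [0.2, -0.3, -1.6]
gripper_width: 0.0639
```

```bash
python3 -m pendant '[0,0,1,0,0.6,0,0,1,0,0.6,0,0,0,0,0.6,0,0,0,0,0.6]' 20
python3 -m pendant '[0,0,1,0,0.6,0,0,0,0,0.6,0,0,0,0,0.6]' 20
```

```text
clock: 22.67
tcp_pos: [0.5986, 0.097, 0.0543]
tcp_rot: [0.0, 0.027, 1.0, 0.0]
ft_force: [-1.2, -0.9, 3.4]
gripper_width: 0.064
clock: 22.92
tcp_pos: [0.5987, 0.0969, 0.0543]
tcp_rot: [-0.0, 0.027, 1.0, 0.0]
ft_force: [-4.0, -0.4, 8.1]
gripper_width: 0.0638
```

Contact (8 N). I release and go to out2.

```bash
python3 -m pendant '[0,0,-1,0,0.6,0,0,0,0,0.8,0,0,0,0,1,0,0,0,0,1,0,0,-30,0,1,0,0,-38,0,1,0,0,-35,-0.03,1,0,0,-5,0,1,0,0,0,0,1,0,0,0,0,1]' 20
python3 -c "
from h import *
go(594.8,-248.7,89)"
```

```text
clock: 23.75
tcp_pos: [0.5983, 0.0969, 0.1616]
tcp_rot: [0.0, 0.012, 1.0, 0.0]
ft_force: [-0.4, -0.8, 0.4]
gripper_width: 0.0853
TCP [598.3  96.9 161.6] tooly 88.6; tool turn -0.007 rad, then dx -2.5 dy -345.6; q6 -1.50->-1.51
```

```bash
python3 -m pendant '[0,-15,0,0,1,0,-30,0,0,1,0,-38,0,0,1,0,-39,0,0,1,0,-39,0,0,1,0,-39,0,0,1,-1,-39,0,0,1,-1,-38,0,0,1,0,-33,0,0,1,0,-22,0,0,1,0,-13,0,0,1,0,0,0,0,1]' 20
python3 -m pendant '[0,0,20,0,1,0,0,30,0,1,0,0,20,0,1,0,0,0,0,1,0,0,0,0,1]' 20
python3 -c "
from h import *
go(594.8,-248.7,89)"
```

```text
clock: 24.75
tcp_pos: [0.5903, -0.2508, 0.1593]
tcp_rot: [-0.002, 0.014, 1.0, 0.0]
ft_force: [-0.0, 0.5, 0.1]
gripper_width: 0.0854
clock: 25.17
tcp_pos: [0.5903, -0.2456, 0.0892]
tcp_rot: [-0.003, 0.011, 1.0, 0.002]
ft_force: [-0.7, -0.4, 0.1]
gripper_width: 0.0857
TCP [ 590.3 -245.6   89.2] tooly 88.7; tool turn -0.005 rad, then dx -4.5 dy -3.0; q6 -2.05->-2.06
```

```bash
python3 -m pendant '[-2,-2,18,0,1,0,0,16,0,1,0,0,8,0,1,0,0,2,0,1,0,0,0,0,1,0,0,0,0,1]' 20
python3 -c "
from h import *
go(594.8,-248.7,89)"
```

```text
clock: 25.67
tcp_pos: [0.5951, -0.2503, 0.0492]
tcp_rot: [0.001, 0.012, 1.0, -0.0]
ft_force: [-0.1, 0.1, 0.3]
gripper_width: 0.0853
TCP [ 595.1 -250.3   49.2] tooly 88.7; tool turn -0.006 rad, then dx 0.3 dy 1.6; q6 -2.05->-2.06
```

```bash
python3 -m pendant '[0,1.5,3,0,1,0,0,0,0,0.85,0,0,0,0,0.78,0,0,0,0,0.74,0,0,0,0,0.7,0,0,0,0,0.65,0,0,0,0,0.65,0,0,0,0,0.6,0,0,-8,0,0.6,0,0,-20,0,0.6,0,0,-30,0,0.6,0,0,-30,0,0.6]' 20
python3 -m pendant '[0,0,-25,0.02,0.6,0,0,-10,0,0.6,0,0,0,0,0.6,0,0,0,0,0.6]' 20
python3 -c "
from h import *
go(508,311,87)"
```

```text
clock: 26.67
tcp_pos: [0.5923, -0.2474, 0.1315]
tcp_rot: [-0.002, 0.012, 1.0, 0.001]
ft_force: [0.4, -0.8, -1.1]
gripper_width: 0.0636
clock: 27.0
tcp_pos: [0.5938, -0.2484, 0.1672]
tcp_rot: [-0.0, 0.022, 1.0, 0.0]
ft_force: [0.0, 0.6, -1.2]
gripper_width: 0.0635
TCP [ 593.8 -248.4  167.2] tooly 87.5; tool turn 0.009 rad, then dx 115.0 dy 554.1; q6 -2.03->-2.02
```

```bash
python3 -m pendant '[3,15,0,0,0.6,6,28,0,0,0.6,7,36,0,0,0.6,8,36,0,0,0.6,8,36,0,0,0.6,8,36,0,0,0.6,8,36,0,0,0.6,8,36,0,0,0.6,8,36,0,0,0.6,8,36,0,0,0.6,8,36,0,0,0.6,8,36,0,0,0.6]' 20
python3 -m pendant '[7,36,0,0,0.6,7,36,0,0,0.6,6,32,0,0,0.6,4,23,0,0,0.6,2,14,0,0,0.6,0,5,0,0,0.6,0,0,0,0,0.6,0,0,0,0,0.6]' 20
python3 -c "
from h import *
go(508,311,87)"
```

```text
clock: 28.0
tcp_pos: [0.5205, 0.1599, 0.1648]
tcp_rot: [-0.003, 0.022, 1.0, -0.0]
ft_force: [1.0, 0.4, -1.0]
gripper_width: 0.0637
clock: 28.67
tcp_pos: [0.5038, 0.3038, 0.1667]
tcp_rot: [-0.001, 0.022, 1.0, -0.001]
ft_force: [-0.8, -0.1, -1.1]
gripper_width: 0.0637
TCP [503.8 303.8 166.7] tooly 87.5; tool turn 0.008 rad, then dx -3.8 dy 7.4; q6 -1.10->-1.09
```

```bash
python3 -m pendant '[-2,4,20,0,0.6,0,3,30,0,0.6,0,0,28,0,0.6,0,0,18,0,0.6,0,0,9,0,0.6,0,0,4,0,0.6,0,0,2,0,0.6,0,0,1,0,0.6,0,0,0,0,0.6,0,0,0,0,0.6]' 20
python3 -c "
from h import *
go(508,311,87)"
```

```text
clock: 29.5
tcp_pos: [0.5079, 0.3122, 0.0574]
tcp_rot: [0.001, 0.022, 1.0, 0.001]
ft_force: [-0.3, 0.5, -0.8]
gripper_width: 0.0642
TCP [507.9 312.2  57.4] tooly 87.5; tool turn 0.008 rad, then dx -0.2 dy -1.2; q6 -1.09->-1.08
```

```bash
python3 -m pendant '[0,0,1,0,0.6,0,0,1,0,0.6,0,0,1,0,0.6,0,0,0,0,0.6,0,0,0,0,0.6]' 20
python3 -m pendant '[0,0,1,0,0.6,0,0,0,0,0.6,0,0,0,0,0.6]' 20
```

```text
clock: 29.92
tcp_pos: [0.5071, 0.3121, 0.0535]
tcp_rot: [0.001, 0.022, 1.0, 0.0]
ft_force: [0.5, 0.0, 1.7]
gripper_width: 0.0638
clock: 30.17
tcp_pos: [0.5071, 0.3121, 0.0534]
tcp_rot: [0.0, 0.022, 1.0, 0.0]
ft_force: [-2.8, -1.3, 7.6]
gripper_width: 0.064
```

Contact. I release and go to T2, the full one, at about (598,204).

```bash
python3 -m pendant '[0,0,-1,0,0.6,0,0,0,0,0.8,0,0,0,0,1,0,0,0,0,1,0,0,-30,0,1,0,0,-38,0.075,1,0,0,-20,0.075,1,0,0,0,0,1,0,0,0,0,1]' 20
python3 -c "
from h import *
go(598.5,204,78.9)"
```

```text
clock: 30.92
tcp_pos: [0.5079, 0.3123, 0.1426]
tcp_rot: [0.002, 0.096, 0.995, 0.001]
ft_force: [0.3, 0.5, -0.2]
gripper_width: 0.0857
TCP [507.9 312.3 142.6] tooly 78.9; tool turn 0.001 rad, then dx -109.8 dy -88.8; q6 -0.94->-0.94
```

```bash
python3 -m pendant '[-15,-12,0,0,1,-30,-25,0,0,1,-30,-25,0,0,1,-22,-17,0,0,1,-12,-10,0,0,1,0,0,8,0,1,0,0,15,0,1,0,0,10,0,1,0,0,0,0,1,0,0,0,0,1]' 20
python3 -c "
from h import *
img=optics.grab_frame('top')
for t in tins(img): print(t[0],np.round(t[1:],1))
go(598.5,204,78.9)"
```

```text
clock: 31.75
tcp_pos: [0.5941, 0.2042, 0.1055]
tcp_rot: [-0.002, 0.096, 0.995, -0.001]
ft_force: [0.6, -0.3, 0.5]
gripper_width: 0.0854
[215. 242.] [472.9 176.7  48.2  61.   -3.2]
[242. 234.] [4.892e+02 1.027e+02 6.130e+01 5.880e+01 2.000e-01]
[246. 193.] [ 5.97e+02  9.46e+01  6.20e+01  6.08e+01 -5.00e-01]
TCP [595.2 204.3 106.9] tooly 79.0; tool turn 0.001 rad, then dx -3.3 dy 0.3; q6 -1.16->-1.16
```

```bash
python3 -m pendant '[-1,0,18,0,1,0,0,20,0,1,0,0,12,0,1,0,0,5,0,1,0,0,0,0,1,0,0,0,0,0.85,0,0,0,0,0.78,0,0,0,0,0.74,0,0,0,0,0.7,0,0,0,0,0.65,0,0,0,0,0.65,0,0,0,0,0.6]' 20
```

```text
clock: 32.8
tcp_pos: [0.5989, 0.2042, 0.0546]
tcp_rot: [0.002, 0.097, 0.995, 0.001]
ft_force: [0.7, 3.5, 5.3]
gripper_width: 0.0636
```

```bash
python3 -m pendant '[0,0,-8,0,0.6,0,0,-18,0,0.6,0,0,-28,0,0.6,0,0,-30,-0.1,0.6,0,0,-28,-0.1,0.6,0,0,-10,0,0.6,0,0,0,0,0.6,0,0,0,0,0.6]' 20
python3 -c "
from h import *
go(595,-247,90)"
```

```text
clock: 33.47
tcp_pos: [0.5965, 0.2026, 0.1735]
tcp_rot: [-0.001, -0.002, 1.0, -0.001]
ft_force: [-0.1, 0.2, -5.4]
gripper_width: 0.0636
TCP [596.5 202.6 173.5] tooly 90.2; tool turn 0.004 rad, then dx 1.5 dy -449.6; q6 -1.36->-1.35
```

```bash
python3 -m pendant '[0,-12,0,0,0.6,0,-22,0,0,0.6,0,-32,0,0,0.6,0,-36,0,0,0.6,0,-36,0,0,0.6,0,-36,0,0,0.6,0,-36,0,0,0.6,0,-36,0,0,0.6,0,-36,0,0,0.6,0,-36,0,0,0.6,0,-36,0,0,0.6,0,-34,0,0,0.6]' 20
python3 -m pendant '[0,-28,0,0,0.6,0,-18,0,0,0.6,0,-10,0,0,0.6,0,-5,0,0,0.6,0,0,0,0,0.6,0,0,0,0,0.6]' 20
python3 -c "
from h import *
go(595,-247,90)"
```

```text
clock: 34.47
tcp_pos: [0.5969, -0.1869, 0.1711]
tcp_rot: [-0.003, -0.002, 1.0, 0.001]
ft_force: [1.2, -0.3, -4.4]
gripper_width: 0.064
clock: 34.97
tcp_pos: [0.5995, -0.2446, 0.1734]
tcp_rot: [-0.001, -0.003, 1.0, 0.001]
ft_force: [-0.8, 0.6, -3.8]
gripper_width: 0.0639
TCP [ 599.5 -244.6  173.4] tooly 90.4; tool turn 0.006 rad, then dx 4.5 dy -2.4; q6 -2.07->-2.07
```

```bash
python3 -m pendant '[4,-2,20,0,0.6,0,0,30,0,0.6,0,0,28,0,0.6,0,0,22,0,0.6,0,0,12,0,0.6,0,0,6,0,0.6,0,0,3,0,0.6,0,0,1,0,0.6,0,0,0,0,0.6,0,0,0,0,0.6]' 20
python3 -m pendant '[0,0,1,0,0.6,0,0,1,0,0.6,0,0,0,0,0.6,0,0,0,0,0.6]' 20
python3 -c "
from h import *
go(595,-247,90)"
```

```text
clock: 35.8
tcp_pos: [0.5977, -0.2484, 0.0548]
tcp_rot: [0.002, -0.003, 1.0, -0.001]
ft_force: [-0.1, -0.3, -3.8]
gripper_width: 0.064
clock: 36.13
tcp_pos: [0.5962, -0.2479, 0.051]
tcp_rot: [0.0, -0.003, 1.0, -0.0]
ft_force: [-0.3, 0.1, -4.2]
gripper_width: 0.0639
TCP [ 596.2 -247.9   51. ] tooly 90.3; tool turn 0.006 rad, then dx 1.2 dy 0.9; q6 -2.08->-2.07
```

```bash
python3 -m pendant '[0,0,1,0,0.6,0,0,1,0,0.6,0,0,1,0,0.6,0,0,0,0,0.6,0,0,0,0,0.6]' 20
python3 -m pendant '[0,0,1,0,0.6,0,0,0,0,0.6,0,0,0,0,0.6]' 20
```

```text
clock: 36.55
tcp_pos: [0.5961, -0.2477, 0.0475]
tcp_rot: [-0.0, -0.003, 1.0, 0.0]
ft_force: [0.7, -0.4, -5.3]
gripper_width: 0.0636
clock: 36.8
tcp_pos: [0.5963, -0.2478, 0.0468]
tcp_rot: [-0.0, -0.003, 1.0, 0.0]
ft_force: [-0.5, 0.4, -3.6]
gripper_width: 0.0637
```

```bash
python3 -m pendant '[0,0,1,0,0.6,0,0,0,0,0.6,0,0,0,0,0.6]' 20
python3 -m pendant '[0,0,1,0,0.6,0,0,0,0,0.6,0,0,0,0,0.6]' 20
```

```text
clock: 37.05
tcp_pos: [0.5964, -0.2478, 0.0467]
tcp_rot: [-0.0, -0.003, 1.0, 0.0]
ft_force: [-3.3, 1.2, 3.1]
gripper_width: 0.064
clock: 37.3
tcp_pos: [0.5964, -0.2479, 0.0467]
tcp_rot: [-0.0, -0.003, 1.0, 0.0]
ft_force: [-4.2, 2.6, 6.6]
gripper_width: 0.0639
```

Down on the tray. I release and turn the jaws 90° for T4, because T3 stands close on its +y side.

```bash
python3 -m pendant '[0,0,-1,0,0.6,0,0,0,0,0.8,0,0,0,0,1,0,0,0,0,1,0,0,-30,0,1,0,0,-38,0,1,0,0,-35,0.1,1,0,0,-10,0.12,1,0,0,0,0.12,1,0,0,0,0.12,1,0,0,0,0.12,1,0,0,0,0.12,1]' 20
python3 -m pendant '[0,0,0,0.12,1,0,0,0,0.12,1,0,0,0,0.12,1,0,0,0,0.12,1,0,0,0,0.12,1,0,0,0,0.12,1,0,0,0,0.12,1,0,0,0,0.03,1,0,0,0,0,1,0,0,0,0,1]' 20
python3 -c "
from h import *
img=optics.grab_frame('top');cv2.imwrite('pics/t4.png',img)
for t in tins(img): print(t[0],np.round(t[1:],1))
go(489.2,103,0)"
```

```text
clock: 38.3
tcp_pos: [0.5966, -0.248, 0.159]
tcp_rot: [0.001, 0.343, 0.939, -0.0]
ft_force: [0.5, 0.7, -0.1]
gripper_width: 0.0855
clock: 39.13
tcp_pos: [0.5965, -0.2479, 0.1588]
tcp_rot: [0.0, 0.704, 0.71, 0.0]
ft_force: [-0.1, 0.3, -1.2]
gripper_width: 0.0854
[211. 240.] [ 4.720e+02  1.833e+02  6.220e+01  6.100e+01 -3.000e-01]
[242. 234.] [4.892e+02 1.027e+02 6.130e+01 5.880e+01 2.000e-01]
[163. 227.] [508.3 309.   63.7  61.3  -2.4]
[246. 193.] [ 5.97e+02  9.45e+01  6.21e+01  6.08e+01 -5.00e-01]
[165. 190.] [605.7 307.   63.8  61.3  -3.6]
TCP [ 596.4 -247.9  158.7] tooly 0.5; tool turn 0.008 rad, then dx 350.9 dy -107.2; q6 -0.51->-0.50
```

```bash
python3 -m pendant '[14,-4,0,0,1,26,-8,0,0,1,36,-11,0,0,1,37,-11,0,0,1,37,-11,0,0,1,37,-11,0,0,1,37,-11,0,0,1,37,-11,0,0,1,34,-11,0,0,1,27,-9,0,0,1,17,-6,0,0,1,8,-3,0,0,1]' 20
python3 -m pendant '[0,0,0,0.008,1,0,0,20,0,1,0,0,25,0,1,0,0,10,0,1,0,0,0,0,1,0,0,0,0,1]' 20
python3 -c "
from h import *
go(489.2,103,0)"
```

```text
clock: 40.18
tcp_pos: [0.4849, 0.1013, 0.1587]
tcp_rot: [-0.001, 0.703, 0.711, 0.0]
ft_force: [0.5, -0.2, 0.3]
gripper_width: 0.0856
clock: 40.68
tcp_pos: [0.4865, 0.0977, 0.1033]
tcp_rot: [-0.001, 0.708, 0.706, -0.001]
ft_force: [0.4, 0.1, -0.5]
gripper_width: 0.0855
TCP [486.5  97.7 103.3] tooly 179.9; tool turn -0.002 rad, then dx 5.3 dy 2.7; q6 0.06->0.06
```

```bash
python3 -m pendant '[5,2,18,0,1,0,0,18,0,1,0,0,12,0,1,0,0,4,0,1,0,0,0,0,1,0,0,0,0,1]' 20
python3 -c "
from h import *
go(489.2,103,0)"
```

```text
clock: 41.18
tcp_pos: [0.4895, 0.1033, 0.0525]
tcp_rot: [0.0, 0.708, 0.707, 0.0]
ft_force: [0.4, 0.2, 0.1]
gripper_width: 0.0855
TCP [489.5 103.3  52.5] tooly 179.9; tool turn -0.001 rad, then dx -0.3 dy -0.3; q6 0.07->0.07
```

```bash
python3 -m pendant '[0,0,0,0,0.85,0,0,0,0,0.78,0,0,0,0,0.74,0,0,0,0,0.7,0,0,0,0,0.65,0,0,0,0,0.65,0,0,0,0,0.6]' 20
python3 -m pendant '[0,0,-8,0,0.6,0,0,-18,0,0.6,0,0,-28,0,0.6,0,0,-30,0,0.6,0,0,-26,0,0.6,0,0,-10,0,0.6,0,0,0,0,0.6,0,0,0,0,0.6]' 20
python3 -c "
from h import *
go(483,-246,0)"
```

```text
clock: 41.77
tcp_pos: [0.4912, 0.1036, 0.0535]
tcp_rot: [0.002, 0.707, 0.707, 0.002]
ft_force: [3.2, -0.6, 5.9]
gripper_width: 0.064
clock: 42.43
tcp_pos: [0.4872, 0.1034, 0.1702]
tcp_rot: [-0.001, 0.707, 0.707, -0.001]
ft_force: [-0.7, -0.4, -6.0]
gripper_width: 0.0637
TCP [487.2 103.4 170.2] tooly 180.0; tool turn -0.001 rad, then dx -349.4 dy -4.2; q6 0.07->0.07
```

```bash
python3 -m pendant '[-14,0,0,0,0.6,-26,0,0,0,0.6,-35,-1,0,0,0.6,-36,-1,0,0,0.6,-36,-1,0,0,0.6,-36,-1,0,0,0.6,-36,0,0,0,0.6,-36,0,0,0,0.6,-34,0,0,0,0.6,-28,0,0,0,0.6,-19,0,0,0,0.6,-10,0,0,0,0.6]' 20
python3 -m pendant '[-3,0,0,0,0.6,0,0,0,0,0.6,0,0,0,0,0.6,0,0,0,0,0.6]' 20
python3 -c "
from h import *
go(483,-246,0)"
```

```text
clock: 43.43
tcp_pos: [0.482, -0.2438, 0.1681]
tcp_rot: [-0.003, 0.708, 0.706, -0.001]
ft_force: [1.4, 1.1, -5.3]
gripper_width: 0.0634
clock: 43.77
tcp_pos: [0.4841, -0.2438, 0.1709]
tcp_rot: [-0.001, 0.707, 0.707, 0.0]
ft_force: [0.1, -0.0, -4.6]
gripper_width: 0.0635
TCP [ 484.1 -243.8  170.9] tooly 0.0; tool turn 0.000 rad, then dx -2.2 dy -1.1; q6 -0.60->-0.60
```

```bash
python3 -m pendant '[-2,-1,20,0,0.6,0,0,30,0,0.6,0,0,28,0,0.6,0,0,22,0,0.6,0,0,11,0,0.6,0,0,5,0,0.6,0,0,3,0,0.6,0,0,1,0,0.6,0,0,1,0,0.6,0,0,0,0,0.6,0,0,0,0,0.6]' 20
python3 -m pendant '[0,0,1,0,0.6,0,0,1,0,0.6,0,0,0,0,0.6,0,0,0,0,0.6]' 20
```

```text
clock: 44.68
tcp_pos: [0.4844, -0.2482, 0.0521]
tcp_rot: [0.001, 0.707, 0.707, 0.0]
ft_force: [0.5, -0.5, -3.5]
gripper_width: 0.0634
clock: 45.02
tcp_pos: [0.4834, -0.2475, 0.0487]
tcp_rot: [-0.0, 0.707, 0.707, -0.0]
ft_force: [1.3, -0.4, -5.0]
gripper_width: 0.0638
```

```bash
python3 -m pendant '[0,0,1,0,0.6,0,0,1,0,0.6,0,0,0,0,0.6,0,0,0,0,0.6]' 20
python3 -m pendant '[0,0,1,0,0.6,0,0,0,0,0.6,0,0,0,0,0.6]' 20
python3 -m pendant '[0,0,0.7,0,0.6,0,0,0,0,0.6,0,0,0,0,0.6]' 20
```

```text
clock: 45.35
tcp_pos: [0.4833, -0.2475, 0.0466]
tcp_rot: [-0.0, 0.707, 0.707, -0.0]
ft_force: [-0.3, -0.2, -5.1]
gripper_width: 0.0639
clock: 45.6
tcp_pos: [0.4834, -0.2475, 0.0457]
tcp_rot: [-0.0, 0.707, 0.707, -0.0]
ft_force: [-0.4, -0.2, -5.2]
gripper_width: 0.0639
clock: 45.85
tcp_pos: [0.4836, -0.2476, 0.0455]
tcp_rot: [0.0, 0.707, 0.707, 0.0]
ft_force: [-1.2, 0.2, -0.9]
gripper_width: 0.0637
```

Contact has started. One more millimetre, then release, rise and swing clear to look.

```bash
python3 -m pendant '[0,0,0.8,0,0.6,0,0,0,0,0.6,0,0,0,0,0.6]' 20
python3 -m pendant '[0,0,-0.5,0,0.6,0,0,0,0,0.8,0,0,0,0,1,0,0,0,0,1,0,0,-30,0,1,0,0,-38,0,1,0,0,-38,0,1,0,0,-38,0,1,0,0,-20,0,1,0,0,0,0,1]' 20
python3 -m pendant '[15,0,0,0,1,30,0,0,0,1,35,0,0,0,1,35,0,0,0,1,35,0,0,0,1,25,0,0,0,1,15,0,0,0,1,0,0,0,0,1,0,0,0,0,1]' 20
python3 -c "
from h import *
img=optics.grab_frame('top');cv2.imwrite('pics/t5.png',img)
for t in tins(img): print(t[0],np.round(t[1:],1))
cv2.imwrite('pics/s5.png',optics.grab_frame('scene'))"
```

```text
clock: 46.1
tcp_pos: [0.4836, -0.2476, 0.0455]
tcp_rot: [-0.0, 0.707, 0.707, -0.0]
ft_force: [-4.4, 2.9, 5.6]
gripper_width: 0.0636
clock: 46.93
tcp_pos: [0.4876, -0.2503, 0.2163]
tcp_rot: [0.007, 0.707, 0.707, 0.001]
ft_force: [1.0, -0.2, 1.2]
gripper_width: 0.0854
clock: 47.68
tcp_pos: [0.4825, -0.0562, 0.207]
tcp_rot: [-0.001, 0.707, 0.708, -0.001]
ft_force: [0.2, 0.1, 0.2]
gripper_width: 0.0854
[211. 240.] [ 4.720e+02  1.833e+02  6.220e+01  6.100e+01 -3.000e-01]
[378. 236.] [ 480.6 -244.5   62.8   59.4   -0.6]
[163. 227.] [508.3 309.   63.9  61.7  -2.7]
[376. 193.] [ 5.961e+02 -2.455e+02  6.320e+01  6.160e+01 -3.000e-01]
[246. 193.] [ 5.97e+02  9.45e+01  6.20e+01  6.08e+01 -5.00e-01]
[165. 190.] [605.4 307.1  62.9  63.1  -2.4]
```

View pics/t5.png

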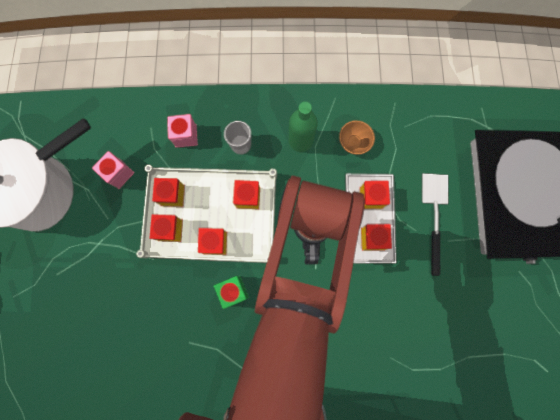

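View pics/s5.png

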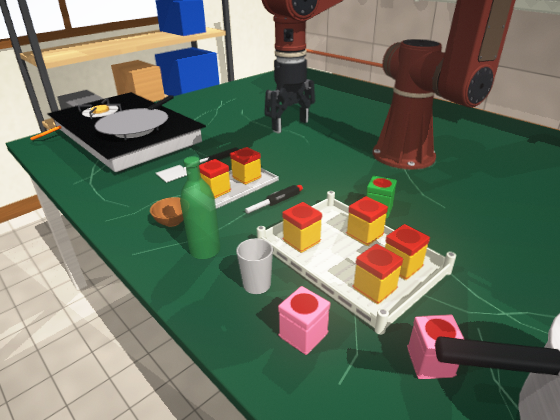

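Both pictures agree. Two tins stand upright on the tray, at (378,236) and (376,193) in the top view. Four stand in the tier, at (165,190), (163,227), (246,193) and (211,240). The other objects are unmoved and the gripper is clear, so I hand in.

```bash
python3 -c "
from station import workorder
print(workorder.job_done())"
```

```text
the job is handed in; nothing more can be done
None
```

The changeover is done and handed in at about 48 s: both full tins stand on the steel tray, and both run-out tins stand in the white tier with the two empties.

- **Weighing:** I lifted each of the four tins in the tier at a 20 N grip setting. Two read about 3.9 N and 5.2 N (full), the other two about 0.8 N and 1.25 N (empty).
- **Knock:** the empty tin at (500,211) mm was knocked to about (472,183) mm during the run. It stayed upright on the tier floor, so I left it there.
- **Final check:** the top view puts the tray tins at (481,-245) and (596,-246) mm. The tier tins are at (605,307), (508,309), (597,95) and (472,183) mm. Both cameras show all six upright; the other things look unmoved and the gripper is clear. The view from above hid the lighter behind the arm, but the side camera shows it in place.
- **Less than perfect:** at least two and probably three of the weighed tins (both full ones and one empty one) still hung when I released them, so they may have dropped about a millimetre. For the four final placings I lowered until the wrist force showed contact.
- **Not checked:** the force on each side of a tin is not reported, so I could not confirm it; I used the lowest setting the gripper allows.

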